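Pull-test a glued coat peg

TASK

Slide the mosaic coat-peg panel fully home under the blue lips of the bench jig, peg up. Then pull straight up on its peg, without pressing sideways, so that the glue joint carries about 14 N for two seconds and never more than 20 N. Draw the panel back out and lay it gently, peg up, flat in the green-floored tray, leaving everything else where it is.

Things in the scene. Friction and masses are not known exactly. Their poses are not given: they have to be found in the camera images.
- panel: Loose coat-peg panel, 0.14-0.28 kg, starts flat on the table: dark tiled board 100 (its x) x 80 (y) x 12 mm with a pale upright wooden peg 24 x 24 mm glued at its centre, peg faces square to x and y, top 67 mm up; peg foot 34 x 34 mm up to 16 mm height. Origin: centre of the board's underside, z up along the peg. Half-turn symmetric: either 80 mm end may go in first.
- peg_top (a point): Centre of the peg's top face, 67 mm above the panel's underside; axes as the panel's.
- jig: Fixed aluminium jig, no floor: the panel slides in on the table. Origin: on the table, where the seated panel's origin lies. +x is the way in; the panel's 100 mm side lies along it. Side rails 84 mm apart inside, 16 mm high, x = -50 to 50 mm; end stop face at x = 50 mm, 26 mm high; flared guides x = -80 to -50 mm, 16 mm high. Pressed sideways on rails or stop, the panel rubs and they bear part of the pull.
- lip_centre (a point): The two blue hold-down lips on the jig's rails, one stiffly sprung piece; this point is midway between them at the height of their undersides (16 mm above the table), at jig x = 7.5 mm, axes as the jig's. They reach 8 mm over the panel's long edges (68 mm open between, where the peg passes), jig x = -35 to 50 mm, 8 mm thick. A panel under them can rise 4 mm, then meets them.
- lips (a joint): How far the sprung lips are lifted by the panel pulled up against them, m: 0 at rest, very stiff, about 25 N for each mm after the first 1.5 N. The pull beyond the panel's weight (and rubbing at the rails) is borne by the lips.
- mouth (a point): Point on the jig's centre line on the table at x = -80 mm, the outer end of its mouth; axes as the jig's.
- tray_pass: Fixed pale wooden tray with green floor, for parts that passed: 162 x 162 mm outside, walls 6 mm thick and 20 mm high, floor top 6 mm above the table. Origin: centre of its underside, on the table. It may be on either side of the jig.
- tray_reject: The like tray with red floor, for rejects; not used here. Origin: centre of its underside.
- broken_peg: Loose broken-off peg 55 x 24 x 24 mm lying in the red tray; leave alone. Origin: centre of its underside.
- glue_jar: Loose glue jar, 56 mm across, 70 mm high, orange cap; leave alone. Origin: centre of its underside.
- tile_bowl: Loose blue bowl of tiles, 96 mm across, 40 mm high; leave alone. Origin: centre of its underside.
- scissors: Loose scissors with blue handles, about 165 mm long, 10 mm high, lying flat; leave alone. Origin: at the pivot, on the table; x towards the tips.

How it is judged (in metres and radians):
On the way, in this order (a step that is already met when the one before it is completed fails the run):
1. the panel is fully home in the jig: within 5 mm of the end stop, between the rails, on or near the table (x of panel in the frame of jig above -0.005 m and y of panel in the frame of jig between -0.005 and 0.005 m and angle between the x axis of panel and the x axis of jig, either way round below 0.08 rad and height (world z) of panel below 0.008 m and angle between panel's own z axis and vertical below 0.1 rad), for 0.2 s.
2. still home (within 10 mm), the panel is pulled straight up against the lips, level, with about 7.5 to 17.5 N on the lips, for 1.5 s (value of joint lips between 0.00024 and 0.00064 m and x of panel in the frame of jig above -0.01 m and height (world z) of panel above 0.002 m and angle between panel's own z axis and vertical below 0.08 rad), for 1.5 s.
At the end, for the whole second after the job is handed in: The panel lies still, released, flat (within 0.06 rad) and peg up on the floor of the green tray, its centre within 40 mm of the tray's centre in x and y (x of panel in the frame of tray_pass between -0.04 and 0.04 m and y of panel in the frame of tray_pass between -0.04 and 0.04 m and z of panel in the frame of tray_pass between 0.002 and 0.01 m and angle between panel's own z axis and vertical below 0.06 rad and linear speed of panel below 0.02 m/s and contact force between panel and the fingers below 0.1 N); the robot touches nothing.
It fails at once if the joint is overloaded: more than about 24 N pulled on the lips (value of joint lips above 0.0009 m).
It fails at once if the panel is dropped: out of the fingers it falls faster than 0.5 m/s (a fall of about 13 mm) (contact force between panel and the fingers below 0.1 N and linear speed of panel above 0.5 m/s).
It fails at once if the broken peg, glue jar, tile bowl or scissors are moved more than 25 mm (distance of any of broken_peg, glue_jar, tile_bowl, scissors from where it was at the start of the episode above 0.025 m).
It also fails if it takes over 72 s, if anything falls off the work surface, if the arm or the gripper's body presses on something with over 40 N, if the wrist force passes 120 N, or if a joint passes its speed limit or range.

ROBOT

A 6-joint arm with a two-finger parallel gripper is mounted at the origin on the work surface. World frame = base frame: x ahead of the robot, y to its left, z up, the work surface at z = 0. Lengths are in mm, angles in rad, forces in N, time in s.
With the tool pointing down it reaches from about 350 to 975 mm from the base axis. Payload 7.1 kg.
Tool frame: the origin (TCP) lies at the centre of the arm's flange, where the gripper is bolted on; the fingertips stand 182 mm ahead of it and the grasp point (between the pads) lies 163 mm ahead of it; z points along the fingers, y is the line along which they close (so a half turn about z gives the same grasp; the last joint's range is limited). The gripper opens to 88 mm and grips with 3 to 60 N. Pads are 20 mm wide; open, the fingers measure 115 mm over their backs; the gripper's body (75 mm by 178 mm) begins 61 mm behind the grasp point.
Start: joints at [-1.295, 0.423, 1.63, -0, 1.089, -0.019], TCP at [181.611, -598.017, 404.675] pointing down, gripper open.
Joint ranges: [-3, 3], [-0.9, 2.11], [0.09, 2.58], [-1.31, 4.45], [0.11, 2.69], [-2.54, 2.54]. Speed limits (rad/s): [2.39, 2.39, 3.01, 3.14, 3.14, 3.14].

INTERFACE

Orientations are given as a rotation vector (axis times angle).
In Python, from workcell import readout, get_image, ctrl gives the robot as it stands.
- The arm moves only by the tool step_arm, never from a script. Its argument "targets" is a list that holds one entry, the list of rows, each a list of 7 numbers: the shift along the world's x, y, z as a fraction of full scale, then the turn, a rotation vector about the world's x, y, z as a fraction of full scale, then the opening, from 0 (shut) to 1 (fully open). In form: [[[dx, dy, dz, wx, wy, wz, claw], ...]]. A call has exactly 5 rows; each row shifts and turns the commanded pose from where the row before left it; what a row does not reach is not made up. Full scale, the value 1, is 0.05 m for a shift and 4 degrees for a turn. A row lasts 1/8 s, in which the tool goes at most 62.5 mm and 10.7 degrees, less where a joint would pass 70% of its speed; a pose out of reach is approached as far as the arm can. A call with a number of a shift or a turn outside -1 to 1 is refused whole. A call with a gripper value outside its range is refused whole. The fingers move at their own pace and stop on an object; the grip force is fixed at half the most. Time passes only in rows, so rows that do not move let the fingers close, or fill a call up. It gives the time, the measured TCP pose, the force, the opening and the grip force at its end, in the units of the state.
- readout.get_obs(): the state, without advancing time (a new reading comes with each control period).
- get_image(name): name is "side" or "top" or "wrist"; returns a dict with "pixels" (400x640x3 uint8, red, green, blue), "intrinsics" (3x3 intrinsics, pixels), "extrinsics" (4x4, takes a point from world to camera coordinates). Camera axes: x right, y down, z forward; pixel columns grow to the right and rows downward; lengths in mm; the calibration is good to about 2 mm. The wrist camera is an equidistant fisheye: a pixel r from the principal point sees the ray r / f radians off the axis. A picture is of the moment at which its call begins. There is no depth.
- ctrl.close_job(): hands the job in; it is judged then, once.
The state is a dict: "t": time; "qpos": joint angles; "qvel": joint speeds; "joint_torque": joint torques, N m; "ee_pos": TCP position; "orientation": TCP orientation; "ft_force": force on the tool from outside, world axes, zero at the start; "moment": the same for the moment, N m; "width": finger opening in mm; "grasp_force": force on a finger pad.
Only numpy, scipy, OpenCV 4.12 (cv2) and the standard library are available. Lean on these libraries where they do the work, as an engineer would, in place of code of your own. Each camera call takes 0.05 s, during which the arm holds its last target. There are 200 camera calls.

## Working session

There is one attempt and no reset: what is moved stays moved. The work goes in short steps, Python scripts to look and compute and a tool call to move; the robot and the scene stay as the last step left them, time stands still between calls to the robot, and variables do not carry over. Pictures are saved under pics/ and viewed, at most 10 in all, crops included, and the job is handed in when it is done.

Besides the shell and the picture viewer there is one more tool, called after ">>>" as name([rows], argument=value, ...), one row to a line, values as JSON. step_arm: Moves the arm, as the interface text tells. Shift numbers are shares of 0.05 m and turn numbers shares of 4 degrees, none past 1 either way. Its arguments: {"type":"object","properties":{"targets":{"type":"array"}},"required":["targets"]}

```bash
mkdir -p pics; ls; cat > h.py <<'E'
import numpy as np, cv2
from workcell import readout, get_image, ctrl
def snap(n,f):
    d=get_image(n); cv2.imwrite(f'pics/{f}.png',d['pixels'][:,:,::-1]); np.savez(f'pics/{f}.npz',**d); return d
def ray(d,uv,z,fish=False):
    K=d['intrinsics'];E=d['extrinsics'];R=E[:3,:3];t=E[:3,3];c=-R.T@t
    out=[]
    for u,v in np.atleast_2d(uv).astype(float):
        x=(u-K[0,2])/K[0,0];y=(v-K[1,2])/K[1,1]
        if fish:
            th=np.hypot(x,y);s=np.sin(th)/th if th>1e-9 else 1;r=np.array([x*s,y*s,np.cos(th)])
        else: r=np.array([x,y,1])
        w=R.T@r; out.append(c+w*(z-c[2])/w[2])
    return np.array(out)
E
python3 - <<'E'
from h import *
a=snap('top','top0');b=snap('side','side0')
for d in(a,b):print(d['intrinsics'].round(1).tolist(),d['extrinsics'].round(3).tolist())
print(readout.get_obs())
E
```

```text
pics
[[514.5, 0.0, 316.7], [0.0, 514.5, 201.4], [0.0, 0.0, 1.0]] [[-0.015, -1.0, -0.003, -1.804], [-0.989, 0.015, -0.147, 654.432], [0.147, 0.001, -0.989, 1548.344], [0.0, 0.0, 0.0, 1.0]]
[[385.9, 0.0, 320.9], [0.0, 385.9, 200.8], [0.0, 0.0, 1.0]] [[-0.991, -0.131, 0.021, 618.471], [-0.086, 0.511, -0.855, 119.424], [0.101, -0.849, -0.518, 1068.165], [0.0, 0.0, 0.0, 1.0]]
{'t': 0.1, 'qpos': array([-1.29501034e+00,  4.23749840e-01,  1.63058141e+00, -2.27842923e-05,
        1.08856772e+00, -1.90238158e-02]), 'qvel': array([ 0.00087482, -0.00063535, -0.00287452,  0.00115989,  0.00112484,
       -0.00084882]), 'joint_torque': array([ 7.02401439e-05, -5.45614350e+01, -2.74323142e+01,  6.45274390e-02,
        1.87859614e-02, -3.52837606e-05]), 'ee_pos': array([ 181.54169638, -597.80427524,  404.0010051 ]), 'orientation': array([-3.10624241e+00, -4.61237493e-01,  2.94024197e-04]), 'ft_force': array([-0.1304924 ,  0.28025332, -0.17556917]), 'moment': array([ 0.03479327,  0.0277831 , -0.00230631]), 'grasp_force': 0.0, 'width': 87.74034352524235}
```

View pics/top0.png

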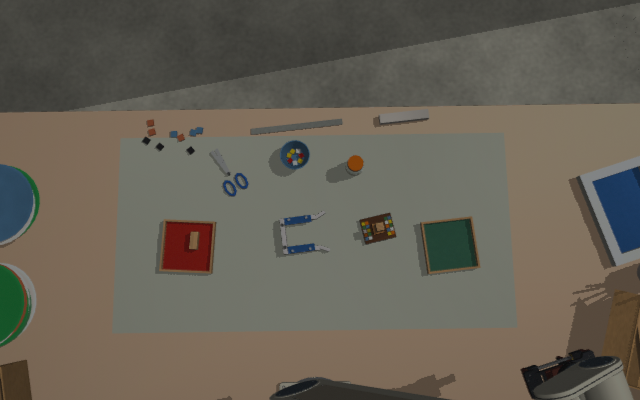

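View pics/side0.png

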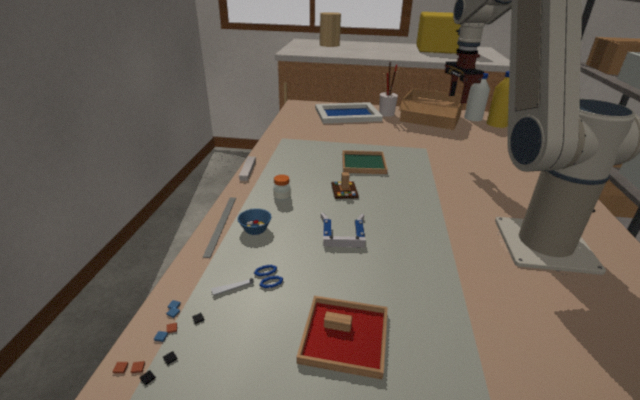

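The top view shows the panel at (378,228), the jig around (298,235) with its mouth to the right (world -y), the green tray at (450,245) and the red tray at (188,247). In the side view the mouth faces the panel.

```bash
python3 - <<'E'
from h import *
d=dict(np.load('pics/top0.npz'));im=d['pixels'];h=cv2.cvtColor(im,cv2.COLOR_RGB2HSV)
def blobs(m,box,z,n,mn=15):
    k=np.zeros(m.shape,np.uint8);x0,y0,x1,y1=box;k[y0:y1,x0:x1]=m[y0:y1,x0:x1]
    cs,_=cv2.findContours(k,cv2.RETR_EXTERNAL,cv2.CHAIN_APPROX_NONE)
    for c in cs:
        if cv2.contourArea(c)<mn: continue
        p=ray(d,c[:,0],z)[:,:2].astype(np.float32);r=cv2.minAreaRect(p);print(n,np.round(r[0],1),np.round(r[1],1),round(r[2],1))
H,S,V=cv2.split(h)
blobs(((H>100)&(H<125)&(S>120)).astype(np.uint8),(270,205,335,265),24,'lip')
blobs(((H>60)&(H<95)&(S>80)).astype(np.uint8),(410,205,490,285),6,'green')
m=((V<95)).astype(np.uint8)
blobs(cv2.morphologyEx(m,cv2.MORPH_CLOSE,np.ones((7,7))),(350,205,405,250),12,'panel')
blobs(((H<20)&(S>60)&(V>140)).astype(np.uint8),(370,215,390,240),67,'peg',5)
E
```

```text
lip [511.9  39.6] [20.4 81.3] 6.3
lip [601.1  49.7] [20.2 80.9] 6.8
green [ 517.4 -428. ] [145.2 142.2] 5.9
panel [ 568.2 -187.2] [ 83.2 130.8] 12.9
```

>>> step_arm([
  [[0.77, 0.82, -0.1, 0, 0, -0.2, 1], [0.77, 0.82, -0.1, 0, 0, -0.2, 1], [0.77, 0.82, -0.1, 0, 0, -0.2, 1], [0.77, 0.82, -0.1, 0, 0, -0.2, 1], [0.77, 0.82, -0.1, 0, 0, -0.2, 1]],
])

```text
t: 0.72
ee_pos: [375.0, -391.5, 379.3]
orientation: [-3.122, -0.351, 0.0]
ft_force: [-0.1, -1.0, 0.1]
width: 87.9
grasp_force: 0.0
```

>>> step_arm([
  [[0.77, 0.82, -0.1, 0, 0, 0, 1], [0.77, 0.82, -0.1, 0, 0, 0, 1], [0.77, 0.82, -0.1, 0, 0, 0, 1], [0.77, 0.82, -0.1, 0, 0, 0, 1], [0.5, 0.6, 0, 0, 0, 0, 1]],
])

```text
t: 1.35
ee_pos: [554.3, -197.0, 358.9]
orientation: [-3.121, -0.355, 0.001]
ft_force: [-0.7, 0.0, -0.1]
width: 87.7
grasp_force: 0.0
```

```bash
python3 - <<'E'
from h import *
d=snap('wrist','w1');snap('top','top1')
print(d['intrinsics'].round(1).tolist(),d['extrinsics'].round(3).tolist())
o=readout.get_obs();print(o['t'],o['ee_pos'],o['orientation'],o['ft_force'])
E
```

```text
[[309.7, 0.0, 316.2], [0.0, 309.7, 198.1], [0.0, 0.0, 1.0]] [[0.225, -0.974, -0.0, -317.077], [-0.937, -0.216, 0.276, 454.166], [-0.269, -0.062, -0.961, 482.688], [0.0, 0.0, 0.0, 1.0]]
1.45 [ 554.99131738 -196.2756225   359.26235318] [-3.12054129e+00 -3.58614645e-01 -5.26174628e-04] [ 0.16131643 -1.02259737  0.19714527]
```

View pics/w1.png

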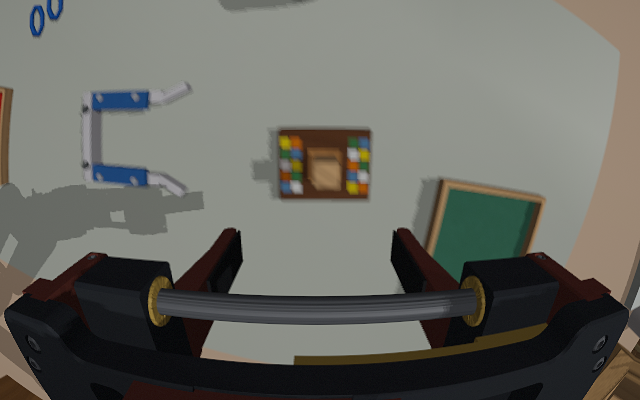

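The wrist view shows the panel at (325,163), the lips at (120,100) and (120,175), and the green tray at right. I measure the board outline, the lips and the tray from here.

```bash
cat >> h.py <<'E'
def blobs(d,m,box,z,n,fish,mn=40):
    k=np.zeros(m.shape,np.uint8);x0,y0,x1,y1=box;k[y0:y1,x0:x1]=m[y0:y1,x0:x1];k=cv2.morphologyEx(k,cv2.MORPH_CLOSE,np.ones((9,9)))
    cs,_=cv2.findContours(k,cv2.RETR_EXTERNAL,cv2.CHAIN_APPROX_NONE)
    for c in cs:
        if cv2.contourArea(c)<mn: continue
        p=ray(d,c[:,0],z,fish)[:,:2].astype(np.float32);r=cv2.minAreaRect(p);print(n,np.round(r[0],1),np.round(r[1],1),round(r[2],1))
def hsv(d): return cv2.split(cv2.cvtColor(d['pixels'],cv2.COLOR_RGB2HSV))
E
python3 - <<'E'
from h import *
d=dict(np.load('pics/w1.npz'));H,S,V=hsv(d)
print(S[160,262],V[160,262],S[150,350],S[134,325],S[195,325],H[175,490],S[175,325],V[175,325],V[152,325])
blobs(d,((H>100)&(H<125)&(S>120)).astype(np.uint8),(80,80,160,200),24,'lip',1)
blobs(d,((H>60)&(H<95)&(S>80)).astype(np.uint8),(410,170,560,270),6,'green',1)
blobs(d,(S>90).astype(np.uint8),(260,115,385,215),12,'panel',1)
p=((H<25)&(V>130)&(S>60)).astype(np.uint8);blobs(d,p,(305,145,345,195),67,'pegtop',1)
E
```

```text
14 130 5 166 162 41 111 149 123
lip [513.7  37.8] [19.1 84.5] 6.5
lip [601.8  48.7] [20.3 84.5] 9.3
green [ 534.7 -428.2] [105.3 139. ] 6.1
panel [ 573.8 -201.6] [73.5 97.2] 13.1
pegtop [ 574.2 -202.6] [21.9 22.5] 12.9
```

>>> step_arm([
  [[0.38, -0.11, -0.6, 0, 0, 0, 1], [0, 0, -0.8, 0, 0, 0, 1], [0, 0, -0.8, 0, 0, 0, 1], [0, 0, -0.4, 0, 0, 0, 1], [0, 0, 0, 0, 0, 0, 1]],
])

```text
t: 2.08
ee_pos: [571.4, -204.8, 228.5]
orientation: [-3.121, -0.352, 0.004]
ft_force: [0.2, 0.5, 0.0]
width: 88.0
grasp_force: 0.0
```

```bash
python3 - <<'E'
from h import *
d=snap('wrist','w2');H,S,V=hsv(d)
o=readout.get_obs();print(o['t'],o['ee_pos'],o['orientation'],o['ft_force'])
E
```

```text
2.125 [ 572.08499333 -204.92655123  229.83462481] [-3.12165199e+00 -3.52055580e-01  6.00848602e-04] [0.03128046 0.77438355 0.27293451]
```

View pics/w2.png

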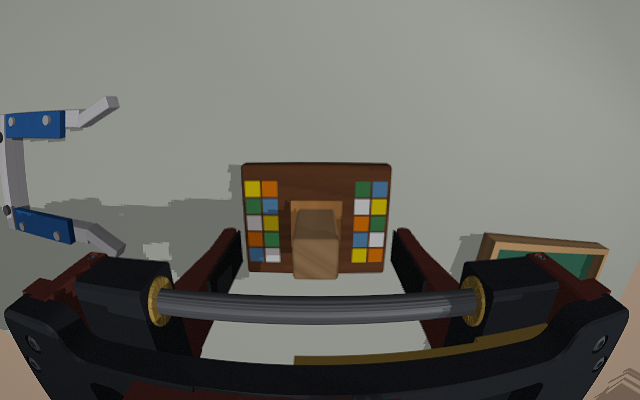

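The peg's top face is at about (316,258), midway between the fingers, and both board edges are clear.

```bash
python3 - <<'E'
from h import *
d=dict(np.load('pics/w2.npz'))
print(ray(d,[[293,239],[339,239],[294,278],[340,278]],67,1).round(1).tolist())
p=ray(d,[[244,164],[390,165],[390,272],[246,271]],12,1)[:,:2];print(p.round(1).tolist(),p.mean(0))
H,S,V=hsv(d)
k=((H>100)&(H<125)&(S>120)).astype(np.uint8)
blobs(d,k,(0,100,75,245),24,'lip',1)
# outer ends of rails at flare 
E
```

```text
[[580.4, -191.4, 67.0], [585.5, -213.7, 67.0], [558.4, -196.3, 67.0], [563.8, -219.9, 67.0]]
[[600.2, -150.3], [620.9, -243.4], [545.0, -267.2], [522.2, -163.5]] [ 572.07469298 -206.09665259]
lip [512.9  33.6] [24.7 91.2] 6.6
lip [600.8  43.6] [21.1 89.7] 6.9
```

>>> step_arm([
  [[0, 0, -0.42, 0, 0, 0, 1], [0, 0, 0, 0, 0, 0, 0], [0, 0, 0, 0, 0, 0, 0], [0, 0, 0, 0, 0, 0, 0], [0, 0, 0, 0, 0, 0, 0]],
])

```text
t: 2.75
ee_pos: [572.3, -204.5, 209.1]
orientation: [3.121, 0.353, 0.001]
ft_force: [1.3, 0.4, 0.5]
width: 51.0
grasp_force: 0.0
```

>>> step_arm([
  [[0, 0, 0, 0, 0, 0, 0], [0, 0, 0, 0, 0, 0, 0], [0, 0, 0.03, 0, 0, 0, 0], [0, 0, 0, 0, 0, 0, 0], [0, 0, 0, 0, 0, 0, 0]],
])

```text
t: 3.38
ee_pos: [571.9, -204.5, 210.0]
orientation: [-3.121, -0.353, 0.001]
ft_force: [-0.1, 0.3, -3.2]
width: 24.0
grasp_force: 30.0
```

>>> step_arm([
  [[0.02, 0.5, 0.02, 0, 0, -0.6, 0], [0.02, 0.5, 0, 0, 0, -0.6, 0], [0.02, 0.5, 0, 0, 0, -0.36, 0], [0, 0.32, 0, 0, 0, 0, 0], [0, 0, 0, 0, 0, 0, 0]],
])

```text
t: 4.0
ee_pos: [575.1, -112.7, 211.1]
orientation: [-3.136, -0.186, 0.001]
ft_force: [-0.4, -0.1, -3.8]
width: 23.8
grasp_force: 30.0
```

```bash
python3 - <<'E'
from h import *
d=snap('wrist','w3');H,S,V=hsv(d)
o=readout.get_obs();print(o['t'],o['ee_pos'],o['orientation'],o['ft_force'])
k=((H>100)&(H<125)&(S>120)).astype(np.uint8)
blobs(d,k,(0,90,240,270),24,'lip',1)
E
```

```text
4.05 [ 575.16472629 -113.39772239  211.14535737] [ 3.13602986e+00  1.84337924e-01 -6.86929048e-05] [ 0.29513934  0.00529296 -2.14407584]
lip [600.5  44.7] [22.3 88.3] 6.7
```

View pics/w3.png

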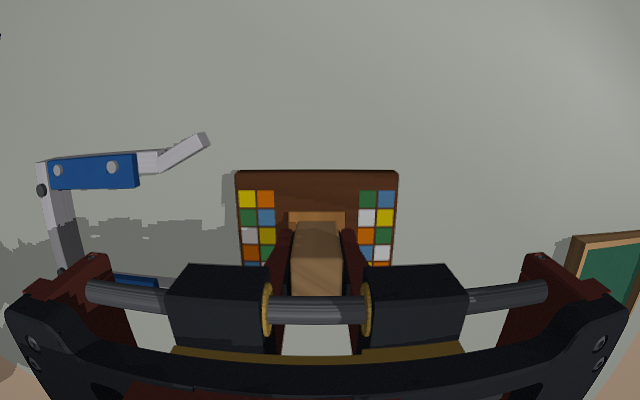

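The view shows the far lip's inner edge at (55,189)–(138,186) and the panel's far edge at (240,171)–(393,171). I compare their lateral positions.

```bash
python3 - <<'E'
from h import *
d=dict(np.load('pics/w3.npz'));H,S,V=hsv(d)
c,s=np.cos(np.radians(6.7)),np.sin(np.radians(6.7))
R=np.array([[c,s],[-s,c]])
k=((H>100)&(H<125)&(S>120))
cols=list(range(60,130,8))
low=[(u,np.where(k[90:200,u])[0].max()+90.5) for u in cols]
p=ray(d,low,24,1)[:,:2];print('lip inner s,a',(p@R.T).round(1).tolist(),'slope',np.degrees(np.polyfit(p[:,1],p[:,0],1)[0]))
b=(S>110)&(H<25)
us=list(range(245,390,15));up=[(u,np.where(b[140:200,u])[0].min()+139.5) for u in us]
q=ray(d,up,14.5,1)[:,:2];print('panel',(q@R.T)[:,0].round(1),'slope',np.degrees(np.polyfit(q[:,1],q[:,0],1)[0]))
print('lip end',ray(d,[[138.5,170]],24,1)[:,:2]@R.T)
print('panel front',ray(d,[[235,180],[398,180]],14.5,1)[:,:2]@R.T, 'tcp',R@readout.get_obs()['ee_pos'][:2])
E
```

```text
lip inner s,a [[590.3, 6.9], [590.2, -2.4], [590.8, -11.5], [590.7, -20.0], [590.6, -28.0], [591.2, -35.9], [590.4, -43.1], [591.0, -50.3], [590.9, -57.1]] slope -7.292824327007969
panel [598.8 598.7 598.6 598.5 598.5 598.5 598.6 598.6 598.7 598.8] slope -6.768954152879771
lip end [[601.84688017 -70.5348587 ]]
panel front [[ 592.46609776 -131.42523872]
 [ 592.60733329 -228.7489058 ]] tcp [ 558.00652894 -179.72818217]
```

>>> step_arm([
  [[-0.06, 0.35, 0, 0, 0, 0.08, 0], [-0.045, 0.35, 0, 0, 0, 0, 0], [-0.045, 0.35, 0, 0, 0, 0, 0], [-0.04, 0.34, 0, 0, 0, 0, 0], [0, 0, 0, 0, 0, 0, 0]],
])

```text
t: 4.68
ee_pos: [565.4, -42.5, 211.2]
orientation: [-3.135, -0.194, 0.001]
ft_force: [0.1, -0.6, -1.9]
width: 23.9
grasp_force: 30.0
```

```bash
python3 - <<'E'
from h import *
d=snap('wrist','w4')
o=readout.get_obs();print(o['t'],o['ee_pos'],o['orientation'],o['ft_force'],o['moment'])
E
```

```text
4.725 [565.61524458 -43.18388496 211.23698961] [3.13549890e+00 1.93642660e-01 1.48798525e-05] [ 0.390274   -0.09549056 -2.49174253] [ 0.01386054  0.00021088 -0.00700845]
```

View pics/w4.png

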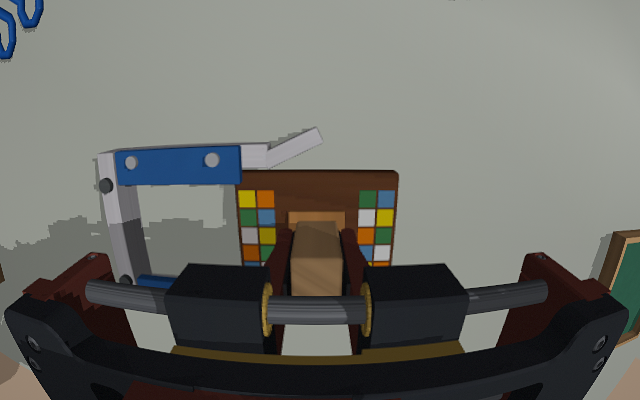

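The panel's nose (left edge, col 236) is just reaching the lip end at col 241; no contact force so far. I check the lateral offset again.

```bash
python3 - <<'E'
from h import *
d=dict(np.load('pics/w4.npz'));H,S,V=hsv(d)
c,s=np.cos(np.radians(7)),np.sin(np.radians(7))
R=np.array([[c,s],[-s,c]])
k=((H>100)&(H<125)&(S>120))
low=[(u,np.where(k[90:200,u])[0].max()+90.5) for u in range(125,230,10)]
p=ray(d,low,24,1)[:,:2];print('lip inner',(p@R.T)[:,0].round(1),'slope',np.degrees(np.polyfit(p[:,1],p[:,0],1)[0]))
b=(S>110)&(H<25)
up=[(u,np.where(b[165:200,u])[0].min()+164.5) for u in range(275,390,15)]
q=ray(d,up,14.5,1)[:,:2];print('panel',(q@R.T)[:,0].round(1),'slope',np.degrees(np.polyfit(q[:,1],q[:,0],1)[0]))
print('lip ends',ray(d,[[241,165],[116,170]],24,1)[:,:2]@R.T)
print('panel front',ray(d,[[235,190],[398,180]],14.5,1)[:,:2]@R.T, 'tcp',R@readout.get_obs()['ee_pos'][:2])
E
```

```text
lip inner [590.8 590.7 590.6 590.5 590.4 590.9 590.8 590.8 590.7 590.6 590.6] slope -7.044840929369139
panel [596.6 596.5 596.5 596.5 596.6 596.6 596.7 596.8] slope -7.276823138890548
lip ends [[601.12202714 -70.00201606]
 [600.42193412  15.72684613]]
panel front [[ 584.28949338  -63.01824848]
 [ 590.64129003 -160.79231315]] tcp [ 556.13644261 -111.79315731]
```

>>> step_arm([
  [[-0.035, 0.3, -0.01, 0, 0, 0, 0], [-0.035, 0.3, 0, 0, 0, 0, 0], [-0.035, 0.3, 0, 0, 0, 0, 0], [-0.035, 0.3, 0, 0, 0, 0, 0], [-0.025, 0.2, 0, 0, 0, 0, 0]],
])

```text
t: 5.35
ee_pos: [557.2, 27.2, 210.7]
orientation: [-3.136, -0.192, 0.0]
ft_force: [-0.6, 0.3, -3.0]
width: 24.1
grasp_force: 30.0
```

>>> step_arm([
  [[0, 0, 0, 0, 0, 0, 0], [-0.003, 0.03, 0, 0, 0, 0, 0], [-0.003, 0.03, 0, 0, 0, 0, 0], [0, 0, 0, 0, 0, 0, 0], [0, 0, 0, 0, 0, 0, 0]],
])

```text
t: 5.98
ee_pos: [557.1, 28.8, 210.7]
orientation: [3.136, 0.191, -0.0]
ft_force: [-0.4, -0.2, -3.3]
width: 23.7
grasp_force: 30.0
```

>>> step_arm([
  [[-0.003, 0.025, 0, 0, 0, 0, 0], [-0.003, 0.025, 0, 0, 0, 0, 0], [0, 0, 0, 0, 0, 0, 0], [0, 0, 0, 0, 0, 0, 0], [0, 0, 0, 0, 0, 0, 0]],
])

```text
t: 6.6
ee_pos: [556.8, 31.5, 210.7]
orientation: [-3.136, -0.191, 0.0]
ft_force: [-0.1, -0.4, -1.8]
width: 23.6
grasp_force: 30.0
```

>>> step_arm([
  [[-0.002, 0.02, 0, 0, 0, 0, 0], [0, 0, 0, 0, 0, 0, 0], [0, 0, 0, 0, 0, 0, 0], [0, 0, 0, 0, 0, 0, 0], [0, 0, 0, 0, 0, 0, 0]],
])

```text
t: 7.22
ee_pos: [556.7, 32.5, 210.7]
orientation: [-3.136, -0.191, 0.0]
ft_force: [0.7, 0.2, -2.2]
width: 24.1
grasp_force: 30.0
```

>>> step_arm([
  [[-0.002, 0.02, 0, 0, 0, 0, 0], [0, 0, 0, 0, 0, 0, 0], [0, 0, 0, 0, 0, 0, 0], [0, 0, 0, 0, 0, 0, 0], [0, 0, 0, 0, 0, 0, 0]],
])

```text
t: 7.85
ee_pos: [556.6, 33.5, 210.7]
orientation: [3.136, 0.191, 0.0]
ft_force: [-0.3, 0.1, -2.4]
width: 23.8
grasp_force: 30.0
```

>>> step_arm([
  [[-0.002, 0.02, 0, 0, 0, 0, 0], [0, 0, 0, 0, 0, 0, 0], [0, 0, 0, 0, 0, 0, 0], [0, 0, 0, 0, 0, 0, 0], [0, 0, 0, 0, 0, 0, 0]],
])

```text
t: 8.48
ee_pos: [556.5, 34.5, 210.7]
orientation: [-3.136, -0.191, -0.0]
ft_force: [0.1, -0.2, -2.6]
width: 23.8
grasp_force: 30.0
```

>>> step_arm([
  [[-0.002, 0.02, 0, 0, 0, 0, 0], [0, 0, 0, 0, 0, 0, 0], [0, 0, 0, 0, 0, 0, 0], [0, 0, 0, 0, 0, 0, 0], [0, 0, 0, 0, 0, 0, 0]],
])

```text
t: 9.1
ee_pos: [556.3, 35.5, 210.7]
orientation: [-3.136, -0.191, 0.0]
ft_force: [0.3, 0.3, -2.3]
width: 24.1
grasp_force: 30.0
```

>>> step_arm([
  [[-0.002, 0.02, 0, 0, 0, 0, 0], [0, 0, 0, 0, 0, 0, 0], [0, 0, 0, 0, 0, 0, 0], [0, 0, 0, 0, 0, 0, 0], [0, 0, 0, 0, 0, 0, 0]],
])

```text
t: 9.72
ee_pos: [556.3, 36.0, 210.7]
orientation: [3.135, 0.191, -0.0]
ft_force: [-0.2, -4.6, -1.6]
width: 23.7
grasp_force: 30.0
```

>>> step_arm([
  [[0.003, -0.026, 0, 0, 0, 0, 0], [0, 0, 0, 0, 0, 0, 0], [0, 0, 0.02, 0, 0, 0, 0], [0, 0, 0, 0, 0, 0, 0], [0, 0, 0, 0, 0, 0, 0]],
])

```text
t: 10.35
ee_pos: [556.4, 35.3, 211.7]
orientation: [-3.136, -0.191, 0.0]
ft_force: [0.9, -0.1, -2.2]
width: 23.9
grasp_force: 30.0
```

```bash
python3 - <<'E'
from h import *
o=readout.get_obs();print(o['t'],o['ee_pos'],o['orientation'],o['ft_force'],o['moment'])
E
```

```text
10.35 [556.40241984  35.25975953 211.67695052] [-3.13572543e+00 -1.91086896e-01  4.80697885e-06] [ 0.88102706 -0.07233592 -2.22344539] [ 0.06698597 -0.00316228 -0.00309739]
```

>>> step_arm([
  [[0, 0, 0.01, 0, 0, 0, 0], [0, 0, 0, 0, 0, 0, 0], [0, 0, 0, 0, 0, 0, 0], [0, 0, 0, 0, 0, 0, 0], [0, 0, 0, 0, 0, 0, 0]],
])

```text
t: 10.98
ee_pos: [556.4, 35.2, 212.2]
orientation: [-3.136, -0.191, 0.0]
ft_force: [0.8, 0.2, -3.4]
width: 23.6
grasp_force: 30.0
```

>>> step_arm([
  [[0, 0, 0.01, 0, 0, 0, 0], [0, 0, 0, 0, 0, 0, 0], [0, 0, 0, 0, 0, 0, 0], [0, 0, 0, 0, 0, 0, 0], [0, 0, 0, 0, 0, 0, 0]],
])

```text
t: 11.6
ee_pos: [556.4, 35.2, 212.7]
orientation: [3.136, 0.191, 0.0]
ft_force: [-0.8, 1.1, -2.5]
width: 23.7
grasp_force: 30.0
```

>>> step_arm([
  [[0, 0, 0.01, 0, 0, 0, 0], [0, 0, 0, 0, 0, 0, 0], [0, 0, 0, 0, 0, 0, 0], [0, 0, 0, 0, 0, 0, 0], [0, 0, 0, 0, 0, 0, 0]],
])

```text
t: 12.22
ee_pos: [556.4, 35.2, 213.2]
orientation: [-3.136, -0.191, -0.0]
ft_force: [0.7, -0.2, -2.4]
width: 23.8
grasp_force: 30.0
```

>>> step_arm([
  [[0, 0, 0.008, 0, 0, 0, 0], [0, 0, 0, 0, 0, 0, 0], [0, 0, 0, 0, 0, 0, 0], [0, 0, 0, 0, 0, 0, 0], [0, 0, 0, 0, 0, 0, 0]],
])

```text
t: 12.85
ee_pos: [556.4, 35.2, 213.6]
orientation: [-3.136, -0.191, 0.0]
ft_force: [-0.6, 0.0, -3.0]
width: 23.5
grasp_force: 30.0
```

>>> step_arm([
  [[0, 0, 0.008, 0, 0, 0, 0], [0, 0, 0, 0, 0, 0, 0], [0, 0, 0, 0, 0, 0, 0], [0, 0, 0, 0, 0, 0, 0], [0, 0, 0, 0, 0, 0, 0]],
])

```text
t: 13.48
ee_pos: [556.4, 35.2, 213.8]
orientation: [-3.136, -0.191, 0.0]
ft_force: [1.8, 0.9, -7.6]
width: 24.0
grasp_force: 30.0
```

>>> step_arm([
  [[0, 0, 0.008, 0, 0, 0, 0], [0, 0, 0, 0, 0, 0, 0], [0, 0, 0, 0, 0, 0, 0], [0, 0, 0, 0, 0, 0, 0], [0, 0, 0, 0, 0, 0, 0]],
])

```text
t: 14.1
ee_pos: [556.4, 35.2, 214.2]
orientation: [-3.136, -0.191, 0.0]
ft_force: [4.2, 0.3, -15.2]
width: 23.8
grasp_force: 30.0
```

>>> step_arm([
  [[0.004, 0, 0, 0, 0, 0, 0], [0, 0, 0, 0, 0, 0, 0], [0, 0, 0, 0, 0, 0, 0], [0, 0, 0, 0, 0, 0, 0], [0, 0, 0, 0, 0, 0, 0]],
])

```text
t: 14.72
ee_pos: [556.4, 35.2, 214.2]
orientation: [-3.136, -0.191, 0.001]
ft_force: [2.2, -0.1, -17.3]
width: 24.3
grasp_force: 30.0
```

>>> step_arm([
  [[0, 0, 0, 0, 0, 0, 0], [0, 0, 0, 0, 0, 0, 0], [0, 0, 0, 0, 0, 0, 0], [0, 0, 0, 0, 0, 0, 0], [0, 0, 0, 0, 0, 0, 0]],
])

```text
t: 15.35
ee_pos: [556.5, 35.2, 214.3]
orientation: [-3.136, -0.191, 0.001]
ft_force: [1.8, -0.1, -18.6]
width: 23.6
grasp_force: 30.0
```

```bash
python3 - <<'E'
from h import *
o=readout.get_obs();print(o['t'],o['ee_pos'],o['orientation'],o['ft_force'],o['moment'])
E
```

```text
15.35 [556.45091097  35.19037691 214.28577244] [-3.13574838e+00 -1.90992119e-01  7.57223497e-04] [  1.80096811  -0.07884361 -18.55862287] [ 0.08911086 -0.31554029 -0.04961581]
```

>>> step_arm([
  [[0, 0, -0.004, 0, 0, 0, 0], [0, 0, 0, 0, 0, 0, 0], [0, 0, 0, 0, 0, 0, 0], [0, 0, 0, 0, 0, 0, 0], [0, 0, 0, 0, 0, 0, 0]],
])

```text
t: 15.98
ee_pos: [556.5, 35.2, 214.2]
orientation: [-3.136, -0.191, 0.001]
ft_force: [-0.3, 1.0, -14.8]
width: 23.6
grasp_force: 30.0
```

>>> step_arm([
  [[0, 0, 0, 0, 0, 0, 0], [0, 0, 0, 0, 0, 0, 0], [0, 0, 0, 0, 0, 0, 0], [0, 0, 0, 0, 0, 0, 0], [0, 0, 0, 0, 0, 0, 0]],
])

```text
t: 16.6
ee_pos: [556.5, 35.2, 214.1]
orientation: [-3.136, -0.191, 0.001]
ft_force: [-2.1, 0.5, -15.3]
width: 23.9
grasp_force: 30.0
```

>>> step_arm([
  [[0, 0, 0, 0, 0, 0, 0], [0, 0, 0, 0, 0, 0, 0], [0, 0, 0, 0, 0, 0, 0], [0, 0, 0, 0, 0, 0, 0], [0, 0, 0, 0, 0, 0, 0]],
])

```text
t: 17.23
ee_pos: [556.5, 35.2, 214.1]
orientation: [-3.136, -0.191, 0.001]
ft_force: [-1.7, 0.4, -14.7]
width: 24.0
grasp_force: 30.0
```

>>> step_arm([
  [[0, 0, 0, 0, 0, 0, 0], [0, 0, 0, 0, 0, 0, 0], [0, 0, 0, 0, 0, 0, 0], [0, 0, 0, 0, 0, 0, 0], [0, 0, 0, 0, 0, 0, 0]],
])

```text
t: 17.85
ee_pos: [556.5, 35.2, 214.1]
orientation: [-3.136, -0.191, 0.0]
ft_force: [-3.2, 0.4, -14.6]
width: 23.8
grasp_force: 30.0
```

>>> step_arm([
  [[-0.003, 0, 0.001, 0, 0, 0, 0], [0, 0, 0, 0, 0, 0, 0], [0, 0, 0, 0, 0, 0, 0], [0, 0, 0, 0, 0, 0, 0], [0, 0, 0, 0, 0, 0, 0]],
])

```text
t: 18.48
ee_pos: [556.4, 35.2, 214.2]
orientation: [-3.136, -0.191, 0.0]
ft_force: [-3.2, 0.7, -16.8]
width: 23.5
grasp_force: 30.0
```

>>> step_arm([
  [[0, 0, 0, 0, 0, 0, 0], [0, 0, 0, 0, 0, 0, 0], [0, 0, 0, 0, 0, 0, 0], [0, 0, 0, 0, 0, 0, 0], [0, 0, 0, 0, 0, 0, 0]],
])

```text
t: 19.1
ee_pos: [556.4, 35.2, 214.2]
orientation: [-3.136, -0.191, 0.0]
ft_force: [-3.2, -0.0, -16.8]
width: 23.6
grasp_force: 30.0
```

>>> step_arm([
  [[0, 0, 0, 0, 0, 0, 0], [0, 0, 0, 0, 0, 0, 0], [0, 0, 0, 0, 0, 0, 0], [0, 0, 0, 0, 0, 0, 0], [0, 0, 0, 0, 0, 0, 0]],
])

```text
t: 19.73
ee_pos: [556.4, 35.1, 214.2]
orientation: [3.136, 0.191, -0.0]
ft_force: [-2.9, 1.2, -16.3]
width: 24.0
grasp_force: 30.0
```

>>> step_arm([
  [[0, 0, 0, 0, 0, 0, 0], [0, 0, 0, 0, 0, 0, 0], [0, 0, 0, 0, 0, 0, 0], [0, 0, 0, 0, 0, 0, 0], [0, 0, 0, 0, 0, 0, 0]],
])

```text
t: 20.35
ee_pos: [556.5, 35.2, 214.2]
orientation: [-3.136, -0.191, 0.0]
ft_force: [-2.6, 0.4, -15.9]
width: 24.3
grasp_force: 30.0
```

>>> step_arm([
  [[0, 0, -0.025, 0, 0, 0, 0], [0, 0, -0.025, 0, 0, 0, 0], [0, 0, 0, 0, 0, 0, 0], [0.025, -0.2, 0, 0, 0, 0, 0], [0.034, -0.28, 0, 0, 0, 0, 0]],
])

```text
t: 20.98
ee_pos: [560.2, 10.5, 212.3]
orientation: [3.135, 0.192, 0.004]
ft_force: [0.4, -0.1, -2.6]
width: 24.5
grasp_force: 30.0
```

>>> step_arm([
  [[0.037, -0.3, 0, 0, 0, 0, 0], [0.037, -0.3, 0, 0, 0, 0, 0], [0.037, -0.3, 0, 0, 0, 0, 0], [0.037, -0.3, 0, 0, 0, 0, 0], [0.037, -0.3, 0, 0, 0, 0, 0]],
])

```text
t: 21.6
ee_pos: [568.8, -64.9, 211.7]
orientation: [-3.136, -0.191, -0.0]
ft_force: [0.1, -0.4, -2.8]
width: 23.8
grasp_force: 30.0
```

>>> step_arm([
  [[0.05, -0.4, 0, 0, 0, 0, 0], [0.05, -0.4, 0, 0, 0, 0, 0], [0.05, -0.4, 0, 0, 0, 0, 0], [0, 0, 0.4, 0, 0, 0, 0], [0, 0, 0.4, 0, 0, 0, 0]],
])

```text
t: 22.22
ee_pos: [576.1, -124.0, 253.0]
orientation: [-3.136, -0.19, 0.0]
ft_force: [0.9, 0.1, -2.5]
width: 24.4
grasp_force: 30.0
```

>>> step_arm([
  [[-0.1, -0.5, 0.05, 0, 0, 0, 0], [-0.18, -0.9, 0, 0, 0, 0, 0], [-0.18, -0.9, 0, 0, 0, 0, 0], [-0.18, -0.9, 0, 0, 0, 0, 0], [-0.18, -0.9, 0, 0, 0, 0, 0]],
])

```text
t: 22.85
ee_pos: [535.2, -329.6, 256.1]
orientation: [3.135, 0.193, 0.002]
ft_force: [1.7, -0.0, -2.5]
width: 23.7
grasp_force: 30.0
```

>>> step_arm([
  [[-0.18, -0.9, 0, 0, 0, 0, 0], [-0.12, -0.7, 0, 0, 0, 0, 0], [-0.06, -0.38, 0, 0, 0, 0, 0], [0, 0, 0, 0, 0, 0, 0], [0, 0, 0, 0, 0, 0, 0]],
])

```text
t: 23.48
ee_pos: [517.5, -426.4, 254.4]
orientation: [-3.135, -0.192, 0.001]
ft_force: [0.3, -0.4, -3.0]
width: 24.1
grasp_force: 30.0
```

```bash
python3 - <<'E'
from h import *
d=snap('wrist','w5');snap('side','side5')
o=readout.get_obs();print(o['t'],o['ee_pos'],o['orientation'],o['ft_force'],o['moment'])
E
```

```text
23.575 [ 517.56896604 -426.3688962   254.23867437] [-3.13496335e+00 -1.93239579e-01  6.87249420e-04] [ 0.0281568   0.16310907 -2.40629409] [-0.03134591 -0.01330723  0.01809529]
```

View pics/w5.png

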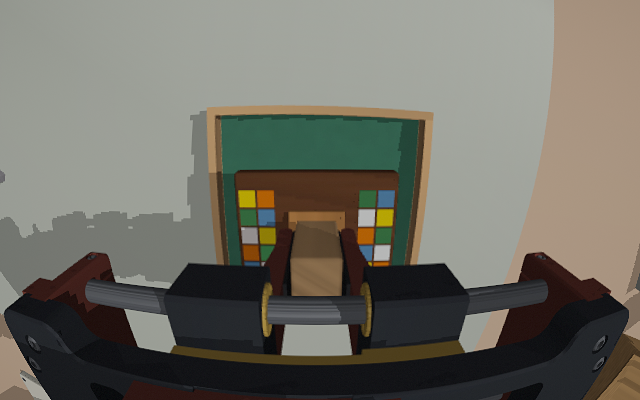

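The panel sits centred over the green floor, with its edges at cols 235–398 between the tray walls at 215 and 425. I lower it gently.

>>> step_arm([
  [[0, 0, -0.2, 0, 0, 0, 0], [0, 0, -0.2, 0, 0, 0, 0], [0, 0, -0.2, 0, 0, 0, 0], [0, 0, -0.1, 0, 0, 0, 0], [0, 0, 0, 0, 0, 0, 0]],
])

```text
t: 24.2
ee_pos: [517.0, -427.7, 218.5]
orientation: [-3.135, -0.191, 0.001]
ft_force: [0.2, -0.1, -2.5]
width: 24.0
grasp_force: 30.0
```

>>> step_arm([
  [[0, 0, -0.02, 0, 0, 0, 0], [0, 0, -0.02, 0, 0, 0, 0], [0, 0, 0, 0, 0, 0, 0], [0, 0, 0, 0, 0, 0, 0], [0, 0, 0, 0, 0, 0, 0]],
])

```text
t: 24.82
ee_pos: [517.2, -427.8, 217.3]
orientation: [3.136, 0.191, 0.0]
ft_force: [-0.3, -0.6, -2.3]
width: 23.6
grasp_force: 30.0
```

>>> step_arm([
  [[0, 0, -0.01, 0, 0, 0, 0], [0, 0, 0, 0, 0, 0, 0], [0, 0, 0, 0, 0, 0, 0], [0, 0, 0, 0, 0, 0, 0], [0, 0, 0, 0, 0, 0, 0]],
])

```text
t: 25.45
ee_pos: [517.2, -427.8, 216.7]
orientation: [-3.136, -0.191, -0.0]
ft_force: [0.3, 0.3, -2.5]
width: 23.5
grasp_force: 30.0
```

>>> step_arm([
  [[0, 0, -0.015, 0, 0, 0, 0], [0, 0, 0, 0, 0, 0, 0], [0, 0, 0, 0, 0, 0, 0], [0, 0, 0, 0, 0, 0, 0], [0, 0, 0, 0, 0, 0, 0]],
])

```text
t: 26.08
ee_pos: [517.2, -427.8, 216.0]
orientation: [3.136, 0.191, 0.0]
ft_force: [0.2, -0.6, -2.9]
width: 24.0
grasp_force: 30.0
```

>>> step_arm([
  [[0, 0, -0.01, 0, 0, 0, 0], [0, 0, 0, 0, 0, 0, 0], [0, 0, 0, 0, 0, 0, 0], [0, 0, 0, 0, 0, 0, 0], [0, 0, 0, 0, 0, 0, 0]],
])

```text
t: 26.7
ee_pos: [517.2, -427.9, 215.7]
orientation: [3.136, 0.191, 0.0]
ft_force: [-1.4, 0.4, 1.7]
width: 23.8
grasp_force: 30.0
```

Contact; now I release, rise and look.

>>> step_arm([
  [[0, 0, 0, 0, 0, 0, 0.6], [0, 0, 0, 0, 0, 0, 0.8], [0, 0, 0, 0, 0, 0, 0.9], [0, 0, 0, 0, 0, 0, 0.9], [0, 0, 0, 0, 0, 0, 0.9]],
])

```text
t: 27.32
ee_pos: [517.2, -427.8, 215.5]
orientation: [-3.136, -0.191, -0.0]
ft_force: [0.4, -0.0, 1.3]
width: 70.5
grasp_force: 0.0
```

>>> step_arm([
  [[0, 0, 0.2, 0, 0, 0, 0.9], [0, 0, 0.5, 0, 0, 0, 0.9], [0, 0, 0.8, 0, 0, 0, 0.9], [0, 0, 0.8, 0, 0, 0, 0.9], [0, 0, 0.4, 0, 0, 0, 0.9]],
])

```text
t: 27.95
ee_pos: [517.5, -428.1, 353.6]
orientation: [3.133, 0.191, 0.004]
ft_force: [-0.4, 0.1, -0.2]
width: 79.0
grasp_force: 0.0
```

>>> step_arm([
  [[0, 0, 0, 0, 0, 0, 0.9], [0, 0, 0, 0, 0, 0, 0.9], [0, 0, 0, 0, 0, 0, 0.9], [0, 0, 0, 0, 0, 0, 0.9], [0, 0, 0, 0, 0, 0, 0.9]],
])

```text
t: 28.58
ee_pos: [517.1, -427.8, 349.8]
orientation: [-3.135, -0.191, 0.001]
ft_force: [0.2, -0.5, 0.4]
width: 79.2
grasp_force: 0.0
```

```bash
python3 - <<'E'
from h import *
d=snap('wrist','w6')
o=readout.get_obs();print(o['t'],o['ee_pos'],o['ft_force'],o['width'])
E
```

```text
28.625 [ 517.14511342 -427.81473478  350.04418305] [ 0.02348799  0.0317117  -0.20959678] 79.07502998478509
```

View pics/w6.png

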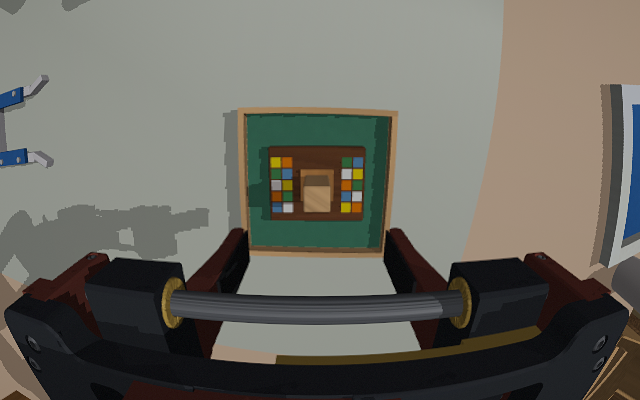

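The panel lies flat and peg up, centred in the green tray (board at cols 268–365, walls at 245–390), and the gripper is clear.

```bash
python3 -c "
from workcell import ctrl
print(ctrl.close_job())"
```

```text
the job is handed in; nothing more can be done
None
```

The job is handed in (no verdict was returned): I slid the panel home to the stop and pulled its peg up with about 10–16 N on the lips for nearly 6 s (about 14 N for the last 2 s, with 2–3 N sideways). I then laid it flat, peg up, in the green tray, moving nothing else that I could see.

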